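# Index the rotary sorting bin and chute a stone blank into it

### The arm

A 6-joint arm with a two-finger parallel gripper is mounted at the origin on a cart in front of the work surface, level with it; the furniture and walls round the work are solid. World frame = base frame: x ahead of the robot, y to its left, z up, the work surface at z = 0. Lengths are in m, angles in rad, forces in N, time in s.
With the tool pointing down it reaches from about 0.375 to 0.9 m from the base axis. Payload 3.1 kg.
Tool frame: the origin (TCP) lies midway between the tips of the shut fingers; the grasp point (between the pads) lies robot.grip_depth behind it (robot.grip_depth is the distance from the TCP to the grasp point, in m); z points along the fingers, y is the line along which they close (so a half turn about z gives the same grasp; the last joint's range is limited). The gripper opens to 87 mm and grips with 3 to 60 N. Pads are 19 mm wide; open, the fingers measure 117 mm over their backs; the gripper's body (75 mm by 190 mm) begins 51 mm behind the grasp point.
Start: joints at [1.052, 0.527, 1.433, -0, 1.181, -0.178], TCP at [0.208, 0.589, 0.223] pointing down, gripper open.
Joint ranges: [-3.08, 3.08], [-0.75, 2.2], [0.22, 2.44], [-1.43, 4.57], [0, 2.65], [-2.85, 2.85]. Speed limits (rad/s): [2.79, 2.79, 3.14, 3.14, 3.14, 3.14].

### API

Orientations are given as a unit quaternion [x, y, z, w].
In Python, from rig import robot, sensors, camera gives the robot as it stands (robot), with the cameras as plain functions and the readings (sensors).
- The arm moves only by the tool advance, called after "Emit:" as name(argument=value, ...), one argument or row to a line, values as JSON. Schema: {"type":"object","properties":{"moves":{"type":"string"},"jaw":{"type":"number"},"force":{"type":"number"},"only":{"type":"string"},"quiet":{"type":"boolean"},"lines":{"type":"string"}},"required":["moves"],"additionalProperties":false}. moves is a string of 1 to 20 rows, parted by a bar, with the numbers parted by spaces; each row has 4 numbers: dx, dy, dz in units of 100 mm, then a turn about the tool's z in units of 0.1 rad; each row shifts and turns the commanded pose from where the row before left it, along the tool's axes as they then stand; what a row does not reach is not made up. A row lasts 1/12 s, in which the tool goes at most 0.0417 m and 0.125 rad, less where a joint would pass 70% of its speed; a pose out of reach is approached as far as the arm can. jaw is the finger opening in m, set as the call begins (left out keeps the last). The fingers move at their own pace and stop on an object; force is the grip in N (left out, the last holds). Time passes only in rows, so rows that do not move let the fingers close. The tool returns the time, the measured TCP pose, the force, the opening and the grip force at its end. only (a regular expression) keeps the lines of the reply that match it, lines (a string "A,B") keeps lines A to B, and quiet returns only ok. Input that does not fit is refused with a message, and nothing moves.
- sensors.get_obs(): the state, without advancing time (a new reading comes with each control period).
- camera(name): name is "scene" or "top"; returns a dict with "img" (400x640x3 uint8, red, green, blue), "fx", "fy", "cx", "cy" (pixels), "xyz" and "attitude" of the camera in the world. Camera axes: x right, y down, z forward; pixel columns grow to the right and rows downward; lengths in m; the calibration is good to about 2 mm. A picture is of the moment at which its call begins. There is no depth.
- robot.hand_in(): hands the job in; it is judged then, once.
The state is a dict: "time": time; "q": joint angles; "joint_velocities": joint speeds; "joint_torque": joint torques, N m; "position": TCP position; "tool_rot": TCP orientation; "ft_force": force on the tool from outside, world axes, zero at the start; "moment": the same for the moment, N m; "grip_width": finger opening in m; "grip_force": force on a finger pad.
Only numpy, scipy, OpenCV 4.12 (cv2) and the standard library are available. Lean on these libraries where they do the work, as an engineer would, in place of code of your own. Each camera call takes 0.05 s, during which the arm holds its last target. There are 200 camera calls.

### The job

Turn the rotary sorting bin by the wooden handle on its hub until its widest compartment is centred under the chute, and let go of the handle. Then pick up the small thick sawn stone block and drop it into the top of the chute, so that it slides down into that widest compartment. Leave the flat slab and the rough stone where they lie, and leave the bin as you turned it.

Things in the scene. Friction and masses are not known exactly. Their poses are not given: they have to be found in the camera images.
- sorter: Fixed frame: foot disc, posts, steel chute. Origin on the table under the round bin's axis, z up. The chute, an open slippery trough on the +y side, slopes at 45 deg down towards the axis (-y). Width 110 mm at the top, 75 at the outlet; sides 32 mm. Outlet edge 98 mm from the axis, 90 mm above the table; top of the sheet 215 mm from the axis, 207 mm high; back wall up to 231 mm high.
- carousel (a joint): Angle of the round bin on its vertical axis, rad, counter-clockwise positive seen from above; 0 = the middle of the widest compartment is exactly under the chute. It turns freely both ways with light friction (about 0.12 N m) and stays where it is left. It starts at 1.0 to 1.4.
- wide_mid (a point): Middle of the floor of the widest compartment of the round aluminium bin, 80 mm from the bin's axis, 22 mm above the table; its x axis points out from the axis. The bin is 260 mm across, wall top 70 mm above the table; radial dividers (tops at 68 mm) part it into one compartment of 100 degrees (the widest) and four of 65.
- handle (a point): Middle of the wooden bar handle on top of the hub, on the bin's axis, 137 mm above the table; the bar is 64 mm long, 16 wide, 34 tall (118 to 152 mm above the table). Its x axis runs along the bar and points to the middle of the widest compartment. Turns with the bin. Below it the hub is a 36 mm round post.
- drop_point (a point): Fixed point under the chute's outlet, 80 mm from the bin's axis, at the height of the bin's floor (22 mm above the table): the middle of the widest compartment belongs here.
- chute_mouth (a point): Fixed point above the chute's upper part, 215 mm above the table, 180 mm from the bin's axis on the chute's centre line, 43 mm above the sheet there, level with the tops of the sides: release the block with its underside about here and it slides down by itself. Axes as the sorter's.
- stone_block: The small thick sawn block of dark stone, 37 x 55 x 24 mm (x, y, z), 0.12 kg, lying flat. Origin at the centre of its underside.
- flat_slab: Bystander: flat, nearly square sawn slab, 54 x 58 x 16 mm. Origin at the centre of its underside.
- rough_stone: Bystander: rough rounded pebble, 44 x 49 x 35 mm. Origin at the centre of its underside.

How it is judged:
By the outcome, as a careful person would: the job done as asked, in the order asked, and still so for the second after the job is handed in, with the robot touching nothing.
It also fails if it takes over 58 s, if anything falls off the work surface, if the arm or the gripper's body presses on something with over 40 N, if the wrist force passes 120 N, or if a joint passes its speed limit or range.

## Working session

There is one attempt and no reset: what is moved stays moved. The work goes in short steps, Python scripts to look and compute and a tool call to move; the robot and the scene stay as the last step left them, time stands still between calls to the robot, and variables do not carry over. Pictures are saved under pics/ and viewed, at most 10 in all, crops included, and the job is handed in when it is done.

```bash
ls; mkdir -p pics
```

Create h.py:
```python
import numpy as np, cv2
from rig import robot, sensors, camera
from scipy.spatial.transform import Rotation as R
def cam(n):
    c=camera(n); return c
def rot(c):
    a=np.array(c["attitude"]); return a if a.shape==(3,3) else R.from_quat(a).as_matrix()
def ray(c,u,v,z):
    d=rot(c)@np.array([(u-c["cx"])/c["fx"],(v-c["cy"])/c["fy"],1]); p=np.array(c["xyz"])
    return p+d*(z-p[2])/d[2]
def proj(c,P):
    q=rot(c).T@(np.array(P)-c["xyz"]); return c["fx"]*q[0]/q[2]+c["cx"],c["fy"]*q[1]/q[2]+c["cy"]
```

Run:
```python
from h import *
import pickle
for n in("scene","top"):
    c=cam(n); cv2.imwrite(f"pics/{n}0.png",c["img"][:,:,::-1]); print({k:v for k,v in c.items() if k!="img"}); pickle.dump(c,open(n+"0.pkl","wb"))
o=sensors.get_obs();print(o["position"],R.from_quat(o["tool_rot"]).as_matrix().round(3),robot.grip_depth,o["time"])
```

```text
pics
rig.py
{'fx': 504.5137210516837, 'fy': 504.5137210516837, 'cx': 321.39111661086963, 'cy': 202.2834383603722, 'xyz': array([-0.33414466, -0.43526363,  1.14474141]), 'attitude': array([ 0.80125559, -0.46994955,  0.18759107, -0.3192906 ])}
{'fx': 373.32086972983035, 'fy': 373.32086972983035, 'cx': 324.5464138233244, 'cy': 196.1266357126684, 'xyz': array([0.28762043, 0.02432288, 1.32786438]), 'attitude': array([ 0.70717196, -0.70194103,  0.05098792, -0.06772624])}
[0.20795673 0.58869137 0.22167274] [[-0.943  0.333 -0.001]
 [ 0.333  0.943 -0.002]
 [ 0.    -0.002 -1.   ]] 0.0187 0.1
```

View pics/top0.png

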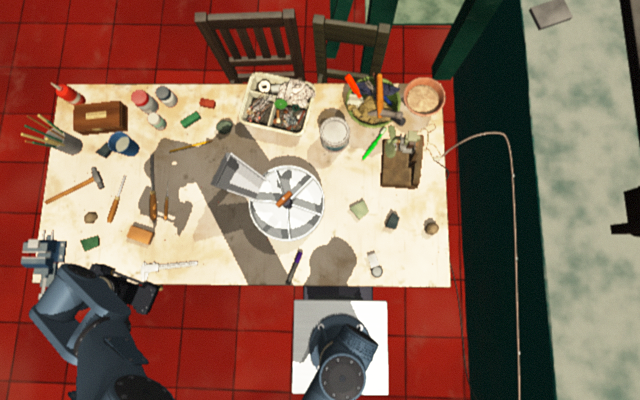

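View pics/scene0.png

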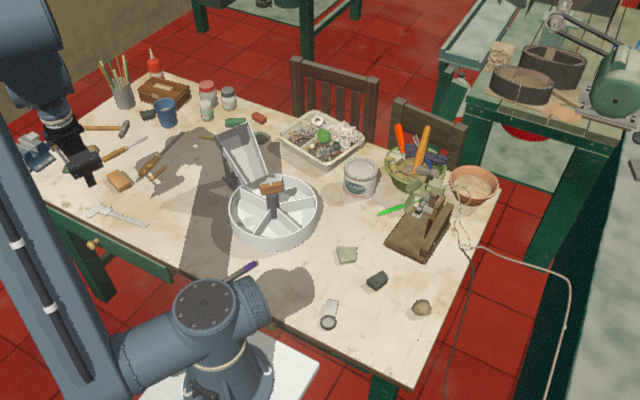

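The top view shows the sorter at about (287,200), chute to its upper left, slab at (358,209), dark block at (391,219) and rough stone at (431,227). I'll enlarge it.

Run:
```python
from h import *
import pickle
a=pickle.load(open("top0.pkl","rb"))["img"]; b=pickle.load(open("scene0.pkl","rb"))["img"]
z=lambda i,x0,y0,w,h,k:cv2.resize(i[y0:y0+h,x0:x0+w,::-1],None,fx=k,fy=k,interpolation=cv2.INTER_CUBIC)
cv2.imwrite("pics/c1.png",np.vstack([np.hstack([z(a,205,145,130,100,3),z(b,210,110,120,100,3)]),np.hstack([z(a,365,200,48,40,8),z(b,355,260,45,40,8)])[:,:744] if 0 else cv2.resize(np.hstack([z(a,365,200,48,40,7),z(b,355,260,48,40,7)]),(750,280))]))
```

```text
(no output)
```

View pics/c1.png

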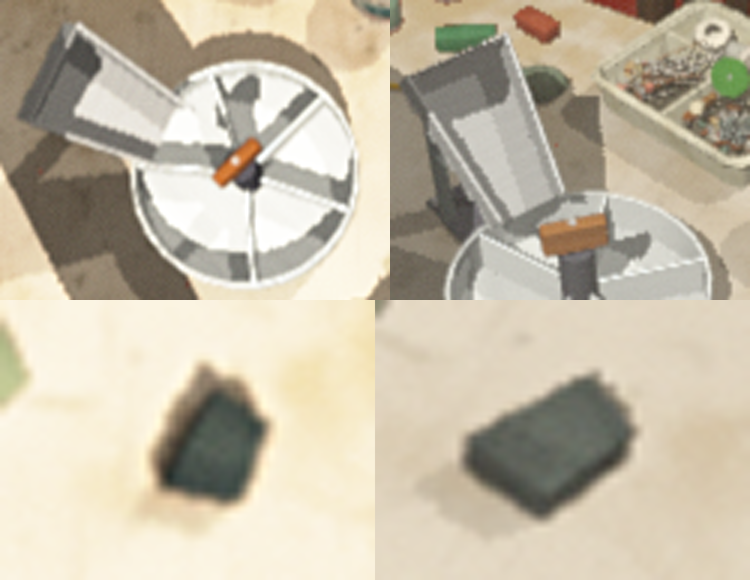

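Create fit.py:
```python
from h import *
import pickle
from scipy.optimize import least_squares as LS
T=pickle.load(open("top0.pkl","rb"));S=pickle.load(open("scene0.pkl","rb"))
t=lambda u,v:(u/3+205-1/3,v/3+145-1/3); s=lambda u,v:((u-390)/3+210-1/3,v/3+110-1/3)
def pol(r,a,z): return [r*np.cos(a),r*np.sin(a),z]
d=np.radians
def model(th):
    w=np.pi/2+th
    P=[(T,t(75,22),[.055,.215,.231]),(T,t(20,118),[-.055,.215,.231]),(S,s(503,37),[.055,.215,.231]),(S,s(405,73),[-.055,.215,.231]),
       (T,t(244,173.5),[0,0,.07]),(T,t(238,161),[0,0,.152]),(S,s(572,223),[0,0,.152])]
    for a,uv in((50,(253,280)),(115,(348,209)),(180,(318,95)),(245,(218,77))): P.append((T,t(*uv),pol(.128,w+d(a),.068)))
    P+=[(T,t(215,183),pol(.032,w,.152)),(T,t(261,143),pol(-.032,w,.152))]
    return P
def res(p):
    x,y,yaw,th=p; Rz=R.from_euler("z",yaw).as_matrix()
    return np.concatenate([np.array(proj(c,Rz@P+[x,y,0]))-uv for c,uv,P in model(th)])
if __name__=="__main__":
    c=ray(T,286.3,202.8,.07)
    best=min((LS(res,[c[0],c[1],y,1.2],loss="soft_l1") for y in(0,1.5,3,-1.5)),key=lambda r:r.cost)
    print(best.x,res(best.x).reshape(-1,2).round(1))
    # block: top face corners, crops
    bt=lambda u,v:(u/(375/48)+365-.45,(v-300)/7+200-.45)
    bs=lambda u,v:((u-375)/(375/48)+355-.45,(v-300)/7+260-.45)
    # block: outline of model vs corners, fit x,y,yaw
    sx,sy,h=.0185,.0275,.024
    for z,uv,c in((.024,bt(215,445),T),(.024,bs(540,430),S)): print(ray(c,*uv,z))
    for n,f,c,L in(("T",bt,T,[(158,480),(237,500),(268,425),(215,388)]),("S",bs,S,[(467,445),(545,497),(632,415),(597,375)])):
        Q=np.array([ray(c,*f(*q),.024)[:2] for q in L]); print(n,Q.round(4).tolist(),Q.mean(0),np.linalg.norm(np.roll(Q,-1,0)-Q,axis=1))
```

```bash
python3 fit.py
```

```text
[ 0.47753245  0.18128976 -0.43531671  1.22620893] [[-3.1 -2.8]
 [-1.8 -3. ]
 [-1.3 -5.1]
 [-1.8 -3.5]
 [ 1.6  0.2]
 [ 0.5  0.5]
 [ 0.2  0.6]
 [ 1.2  2.3]
 [ 2.1  1.2]
 [ 3.6  0.6]
 [-1.5 -1.7]
 [ 0.9  0.2]
 [ 0.  -0.4]]
[ 0.42463031 -0.18020604  0.024     ]
[ 0.42016379 -0.18090607  0.024     ]
T [[0.407, -0.1545], [0.3973, -0.1894], [0.4348, -0.204], [0.4533, -0.1808]] [ 0.42307953 -0.1821836 ] [0.03619207 0.04028295 0.02965473 0.05322484]
S [[0.4017, -0.1621], [0.3933, -0.1953], [0.4419, -0.2056], [0.4532, -0.1873]] [ 0.42254392 -0.18755634] [0.03426274 0.04971881 0.02149288 0.05736221]
```

```bash
sed -i 's/\.215,\.231/.192,.230/g' fit.py
python3 fit.py | head -14
```

Create blk.py:
```python
from fit import *
from scipy.optimize import minimize
def hull(c,p):
    x,y,a=p; M=R.from_euler("z",a).as_matrix()
    return cv2.convexHull(np.array([proj(c,M@[i*.0185,j*.0275,k*.024]+[x,y,0]) for i in(-1,1) for j in(-1,1) for k in(0,1)],np.float32))
def cost(p,out=False):
    tot=0
    for c,(x0,y0) in((T,(365,200)),(S,(355,260))):
        g=cv2.resize(c["img"][y0:y0+40,x0:x0+48],None,fx=8,fy=8,interpolation=cv2.INTER_CUBIC).astype(float)
        dark=(g.max(2)<105).astype(np.uint8)
        m=np.zeros(dark.shape,np.uint8); H=((hull(c,p)+.5-[x0,y0])*8).astype(np.int32); cv2.fillConvexPoly(m,H,1)
        tot+=(m^dark).sum()
        if out: 
            g=g[:,:,::-1].astype(np.uint8).copy(); cv2.polylines(g,[H],True,(0,0,255),1)
            k=cv2.findContours(dark,cv2.RETR_EXTERNAL,cv2.CHAIN_APPROX_NONE)[0]; cv2.drawContours(g,k,-1,(0,255,0),1); out.append(g)
    return tot
r=min((minimize(cost,[.4228,-.185,a],method="Nelder-Mead",options=dict(initial_simplex=[[.4228,-.185,a],[.43,-.185,a],[.4228,-.178,a],[.4228,-.185,a+.3]])) for a in(.8,1.1,1.4)),key=lambda r:r.fun)
print(r.x,r.fun); o=[1]; cost(r.x,o); cv2.imwrite("pics/blk.png",np.hstack(o[1:]))
```

```bash
python3 blk.py
```

```text
[0.47919921 0.18622112 5.86580681 1.21665493] [[ 1.2  0.7]
 [ 3.2  0.8]
 [ 0.4 -1.5]
 [ 0.   0.6]
 [ 0.2 -0.3]
 [-1.  -0. ]
 [-1.  -0.4]
 [ 0.1  1.7]
 [ 0.7  0.4]
 [ 2.  -0.1]
 [-3.2 -2.1]
 [-0.5 -0.3]
 [-1.6 -1. ]]
[ 0.42463031 -0.18020604  0.024     ]
[ 0.42624583 -0.18238961  1.2248032 ] 14771.0
```

View pics/blk.png

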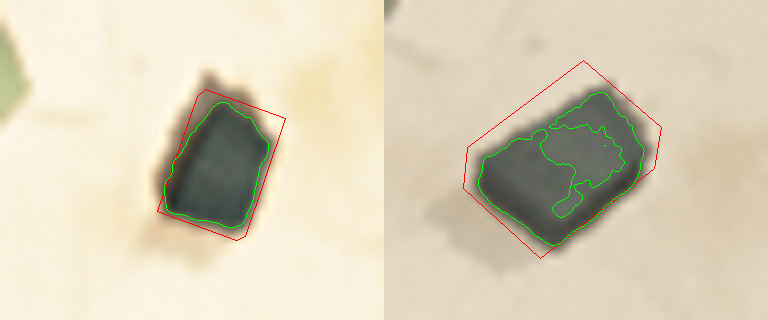

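Block fits at about (0.426,-0.183), yaw 1.22. The sorter axis is at about (0.479,0.186), yaw -0.42, carousel about 1.22. Moving to the handle.

Careful with the scale: shifts go in units of 100 mm and turns go in units of 0.1 rad. That gives: -0.0279 m is -0.279, -0.0207 m is -0.207, 0.1075 rad is 1.075.

Emit:
advance(
  moves="-0.279 -0.207 -0.02 0 | -0.279 -0.207 -0.02 0 | -0.279 -0.207 -0.02 0 | -0.279 -0.207 -0.02 0 | -0.279 -0.207 -0.02 0 | -0.279 -0.207 -0.02 0 | -0.279 -0.207 -0.02 0 | -0.279 -0.207 -0.02 0 | -0.279 -0.207 -0.02 0 | -0.279 -0.207 -0.02 0 | -0.279 -0.207 -0.02 0 | -0.279 -0.207 -0.02 0 | -0.279 -0.207 -0.02 0 | -0.279 -0.207 -0.02 0 | 0 0 0 1.075 | 0 0 0 1.075 | 0 0 0 1.075 | 0 0 0 1.075 | 0 0 0 0 | 0 0 0 0",
  jaw=0.06,
)

```text
time: 1.77
position: [0.4797, 0.1857, 0.2503]
tool_rot: [0.374, 0.927, -0.0, -0.0]
ft_force: [0.2, 0.2, 1.0]
grip_width: 0.0601
grip_force: 0.0
```

Create to.py:
```python
import sys
from h import *
# to.py x y z yaw_of_tool_y : delta in tool axes
o=sensors.get_obs(); M=R.from_quat(o["tool_rot"]).as_matrix()
x,y,z,a=map(float,sys.argv[1:5])
cur=np.arctan2(M[1,1],M[0,1]); t=-((a-cur+np.pi/2)%np.pi-np.pi/2)
print("pos",o["position"].round(4),"yaw",cur.round(3),"d tool",(M.T@(np.array([x,y,z])-o["position"])).round(4),"turn",round(t,3),"q6",o["q"][5],"F",np.round(o["ft_force"],1),np.round(o["moment"],2),"t",o["time"])
```

```bash
python3 to.py .4795 .186 .124 .8
```

```text
pos [0.4797 0.1857 0.2503] yaw 0.804 d tool [3.000e-04 1.000e-04 1.263e-01] turn 0.004 q6 -0.6516810922422807 F [0.2 0.2 1. ] [-0.08 -0.01 -0.05] t 1.7667
```

Converted, 0.02 m is 0.2, 0.01 m is 0.1.

Emit:
advance(
  moves="0 0 0.2 0 | 0 0 0.2 0 | 0 0 0.2 0 | 0 0 0.1 0 | 0 0 0 0 | 0 0 0 0",
)

```text
time: 2.27
position: [0.4799, 0.1859, 0.1804]
tool_rot: [0.375, 0.927, -0.0, -0.0]
ft_force: [1.1, -0.7, 0.6]
grip_width: 0.0601
grip_force: 0.0
```

Run:
```python
from h import *
z=lambda i,x0,y0,w,h,k:cv2.resize(i[y0:y0+h,x0:x0+w,::-1],None,fx=k,fy=k,interpolation=cv2.INTER_CUBIC)
a=cam("top")["img"];b=cam("scene")["img"]
cv2.imwrite("pics/c2.png",np.hstack([z(a,205,130,130,120,3),z(b,200,100,130,120,3)]))
```

```text
(no output)
```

View pics/c2.png

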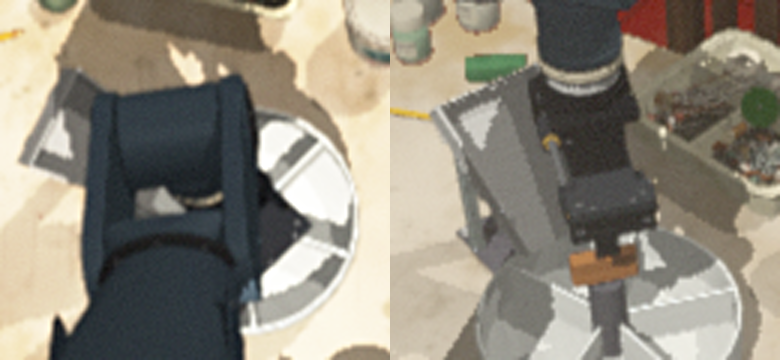

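The fingers are directly over the handle (crop about (603,262)), straddling it. Descend and close.

Converted, 0.014 m is 0.14.

Emit:
advance(
  moves="0 0 0.14 0 | 0 0 0.14 0 | 0 0 0.14 0 | 0 0 0.14 0 | 0 0 0 0 | 0 0 0 0",
)

```text
time: 2.87
position: [0.4803, 0.1859, 0.1251]
tool_rot: [0.375, 0.927, 0.0, 0.0]
ft_force: [0.0, 0.4, 1.1]
grip_width: 0.0601
grip_force: 0.0
```

Emit:
advance(
  moves="0 0 0 0 | 0 0 0 0 | 0 0 0 0 | 0 0 0 0 | 0 0 0 0 | 0 0 0 0 | 0 0 0 0 | 0 0 0 0",
  jaw=0.0,
  force=20,
)

```text
time: 3.53
position: [0.4801, 0.186, 0.1246]
tool_rot: [0.376, 0.927, 0.0, 0.0]
ft_force: [0.5, -0.7, 2.5]
grip_width: 0.0156
grip_force: 20.0
```

```bash
python3 to.py .4795 .186 .1245 -.417
```

```text
pos [0.4801 0.186  0.1246] yaw 0.801 d tool [ 0.0004 -0.0004  0.0001] turn 1.218 q6 -0.6488792252603938 F [ 0.5 -0.7  2.5] [-0.15  0.08 -0.11] t 3.5333
```

Converted, 0.087 rad is 0.87.

Emit:
advance(
  moves="0 0 0 0.87 | 0 0 0 0.87 | 0 0 0 0.87 | 0 0 0 0.87 | 0 0 0 0.87 | 0 0 0 0.87 | 0 0 0 0.87 | 0 0 0 0.87 | 0 0 0 0.87 | 0 0 0 0.87 | 0 0 0 0.87 | 0 0 0 0.87 | 0 0 0 0.87 | 0 0 0 0.87 | 0 0 0 0 | 0 0 0 0 | 0 0 0 0",
)

```text
time: 4.95
position: [0.4814, 0.1862, 0.1246]
tool_rot: [0.838, 0.546, 0.001, 0.001]
ft_force: [5.1, 1.5, -3.8]
grip_width: 0.0162
grip_force: 20.0
```

```bash
python3 to.py .4795 .186 .1245 -.417
```

```text
pos [0.4814 0.1862 0.1246] yaw -0.415 d tool [-0.0009 -0.0017  0.0001] turn 0.002 q6 0.5670571783294718 F [ 5.1  1.5 -3.8] [ 0.22 -0.5   0.07] t 4.95
```

Emit:
advance(
  moves="0 0 0 0 | 0 0 0 0 | 0 0 0 0 | 0 0 0 0",
  jaw=0.06,
)

```text
time: 5.28
position: [0.4789, 0.1856, 0.1244]
tool_rot: [0.838, 0.546, -0.001, -0.0]
ft_force: [0.5, -0.3, -0.0]
grip_width: 0.035
grip_force: 0.0
```

Emit:
advance(
  moves="0 0 -0.2 0 | 0 0 -0.3 0 | 0 0 -0.3 0 | 0 0 -0.3 0 | 0 0 -0.3 0",
)

```text
time: 5.7
position: [0.4789, 0.1856, 0.2657]
tool_rot: [0.838, 0.546, -0.001, -0.0]
ft_force: [0.4, 0.4, -0.0]
grip_width: 0.0585
grip_force: 0.0
```

```bash
python3 to.py .426 -.183 .2 1.22
```

```text
pos [0.4789 0.1856 0.2657] yaw -0.417 d tool [-0.3584  0.101   0.066 ] turn 1.505 q6 0.5688063652282405 F [ 0.4  0.4 -0. ] [-0.08  0.05 -0.  ] t 5.7
```

Converted, 0.005 m is 0.05, -0.03 m is -0.3.

Emit:
advance(
  moves="-0.3 0.084 0 0 | -0.3 0.084 0 0 | -0.3 0.084 0 0 | -0.3 0.084 0 0 | -0.3 0.084 0.05 0 | -0.3 0.084 0.05 0 | -0.3 0.084 0.05 0 | -0.3 0.084 0.1 0 | -0.3 0.084 0.1 0 | -0.3 0.084 0.1 0 | -0.3 0.084 0.1 0 | -0.28 0.085 0.1 0",
  jaw=0.075,
)

```text
time: 6.7
position: [0.4261, -0.1836, 0.1991]
tool_rot: [0.838, 0.545, -0.0, -0.0]
ft_force: [0.0, -0.6, -0.3]
grip_width: 0.0751
grip_force: 0.0
```

Emit:
advance(
  moves="0 0 0 1.2 | 0 0 0 1.2 | 0 0 0 1.2 | 0 0 0 1.2 | 0 0 0 1.2 | 0 0 0 1.2 | 0 0 0 1.2 | 0 0 0 1.2 | 0 0 0 1.2 | 0 0 0 1.2 | 0 0 0 1.2 | 0 0 0 1.2 | 0 0 0 0.65 | 0 0 0 0 | 0 0 0 0",
)

```text
time: 7.95
position: [0.4268, -0.1821, 0.1995]
tool_rot: [0.985, -0.174, -0.0, -0.0]
ft_force: [0.6, 0.0, -0.4]
grip_width: 0.0754
grip_force: 0.0
```

```bash
python3 to.py .426 -.183 .0055 1.22
```

Run:
```python
from h import *
import pickle
z=lambda i,x0,y0,w,h,k:cv2.resize(i[y0:y0+h,x0:x0+w,::-1],None,fx=k,fy=k,interpolation=cv2.INTER_CUBIC)
A=cam("top");B=cam("scene");a=A["img"];b=B["img"];pickle.dump((A,B),open("p3.pkl","wb"))
cv2.imwrite("pics/c3.png",np.hstack([z(a,205,145,130,100,3),np.vstack([z(b,335,235,100,90,3)[:,:390],np.zeros((30,300,3),np.uint8)])]))
```

```text
pos [ 0.4268 -0.1821  0.1995] yaw -1.92 d tool [-0.0002  0.0012  0.194 ] turn 0.002 q6 1.2752694512782703 F [ 0.6  0.  -0.4] [-0.01  0.14 -0.01] t 7.95
```

View pics/c3.png

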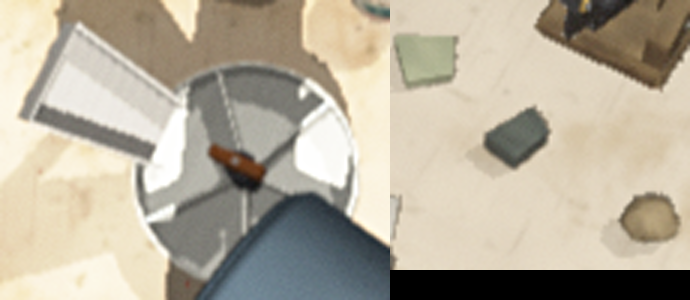

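Run:
```python
from h import *
import pickle
from scipy.optimize import least_squares as LS
T,S=pickle.load(open("p3.pkl","rb"))
t=lambda u,v:(u/3+205-1/3,v/3+145-1/3); s=lambda u,v:((u-390)/3+210-1/3,v/3+110-1/3)
pol=lambda r,a,z:[r*np.cos(a),r*np.sin(a),z]
d=np.radians
def model(th):
    w=np.pi/2+th
    P=[(T,t(77,22),[.055,.192,.230]),(T,t(25,118),[-.055,.192,.230]),(S,s(503,37),[.055,.192,.230]),(S,s(405,73),[-.055,.192,.230]),
     (T,t(187,101),[.0375,.075,.113]),(T,t(152,162),[-.0375,.075,.113]),(T,t(246,172),[0,0,.07])]
    for a,uv in((50,(147,219)),(245,(318,94)),(310,(218,75))): P.append((T,t(*uv),pol(.128,w+d(a),.068)))
    P+=[(T,t(211,150),pol(.032,w,.152)),(T,t(264,174),pol(-.032,w,.152))]
    return P
def res(p):
    x,y,yaw,th=p; Rz=R.from_euler("z",yaw).as_matrix()
    return np.concatenate([np.array(proj(c,Rz@P+[x,y,0]))-uv for c,uv,P in model(th)])
r=LS(res,[.48,.186,-.42,0],loss="soft_l1");print(r.x,res(r.x).reshape(-1,2).round(1).tolist())
x,y,yaw,th=r.x
im=cv2.resize(T["img"][145:245,205:335,::-1],None,fx=6,fy=6,interpolation=cv2.INTER_CUBIC)
Rz=R.from_euler("z",yaw).as_matrix()
q=lambda P:tuple(int(v) for v in ((np.array(proj(T,Rz@P+[x,y,0]))-[205,145]+.5)*6))
w=np.pi/2+th
L=[([a*.055,.192,.23],[a*.0375,.075,.113]) for a in(1,-1)]+[([-.055,.192,.23],[.055,.192,.23]),([-.0375,.098,.09],[.0375,.098,.09])]
L+=[(pol(.02,w+d(a),.068),pol(.128,w+d(a),.068)) for a in(50,115,180,245,310)]
L+=[(pol(.128,a,.07),pol(.128,a+.1,.07)) for a in np.arange(0,6.3,.1)]
L+=[(pol(.032,w,.152),pol(-.032,w,.152))]
for a,b in L: cv2.line(im,q(a),q(b),(0,0,255),1)
cv2.imwrite("pics/c4.png",im)
```

```text
[ 0.48165651  0.18727336 -0.41305764  0.03467624] [[0.1, 0.1], [1.1, 0.3], [0.3, -2.0], [0.0, 0.2], [1.8, 2.0], [3.6, 2.0], [-0.8, -0.5], [-1.2, 1.4], [2.8, 0.6], [-2.0, -2.6], [-1.5, -0.8], [-0.8, -1.4]]
```

View pics/c4.png

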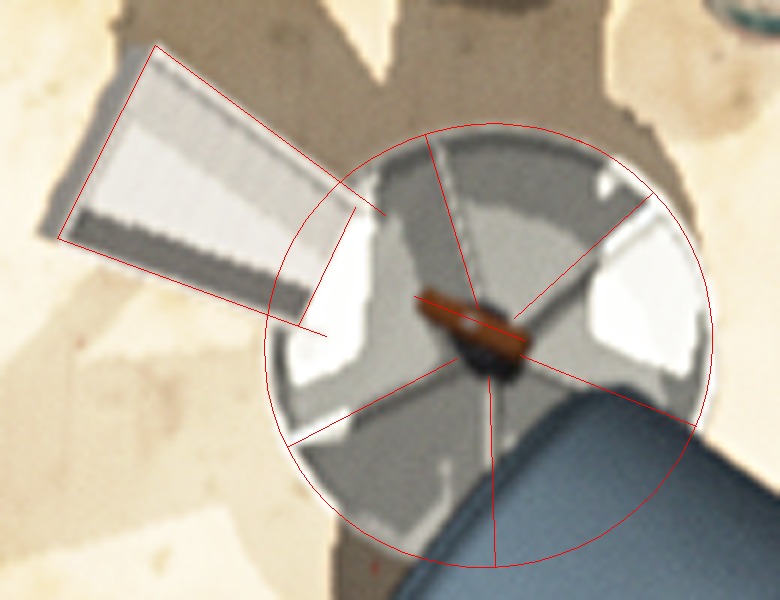

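The bin matches theta = 0 within a degree or two, and the block, slab and pebble are unmoved. Grasping the block.

Converted, 0.02 m is 0.2, 0.001 m is 0.01.

Emit:
advance(
  moves="0 0.01 0.3 0 | 0 0 0.3 0 | 0 0 0.3 0 | 0 0 0.3 0 | 0 0 0.3 0 | 0 0 0.2 0 | 0 0 0.12 0 | 0 0 0.11 0 | 0 0 0 0 | 0 0 0 0",
)

```text
time: 8.88
position: [0.4266, -0.1832, 0.0062]
tool_rot: [0.985, -0.174, -0.001, -0.0]
ft_force: [-0.5, 0.9, 0.4]
grip_width: 0.0748
grip_force: 0.0
```

Emit:
advance(
  moves="0 0 0 0 | 0 0 0 0 | 0 0 0 0 | 0 0 0 0 | 0 0 0 0 | 0 0 0 0 | 0 0 0 0 | 0 0 0 0 | 0 0 0 0",
  jaw=0.0,
  force=25,
)

```text
time: 9.63
position: [0.427, -0.1835, 0.0067]
tool_rot: [0.985, -0.175, 0.0, 0.0]
ft_force: [-0.8, -1.5, 2.1]
grip_width: 0.0341
grip_force: 24.6
```

Emit:
advance(
  moves="0 0 -0.1 0 | 0 0 -0.2 0 | 0 0 -0.4 0 | 0 0 -0.4 0 | 0 0 0 0 | 0 0 0 0",
)

```text
time: 10.13
position: [0.4282, -0.184, 0.1191]
tool_rot: [0.985, -0.175, 0.003, 0.001]
ft_force: [-0.1, -0.5, -1.4]
grip_width: 0.0342
grip_force: 24.6
```

```bash
python3 to.py .5539 .350 .221 -.415
```

Run:
```python
from h import *
z=lambda i,x0,y0,w,h,k:cv2.resize(i[y0:y0+h,x0:x0+w,::-1],None,fx=k,fy=k,interpolation=cv2.INTER_CUBIC)
B=cam("scene");u,v=proj(B,sensors.get_obs()["position"]);u,v=int(u),int(v);print(u,v)
cv2.imwrite("pics/c5.png",z(B["img"],u-50,v-50,100,90,5))
```

```text
pos [ 0.4282 -0.184   0.1191] yaw -1.922 d tool [-0.065  -0.5445 -0.1032] turn -1.507 q6 1.2751230430974263 F [-0.1 -0.5 -1.4] [-0.    0.18  0.01] t 10.1333
380 255
```

View pics/c5.png

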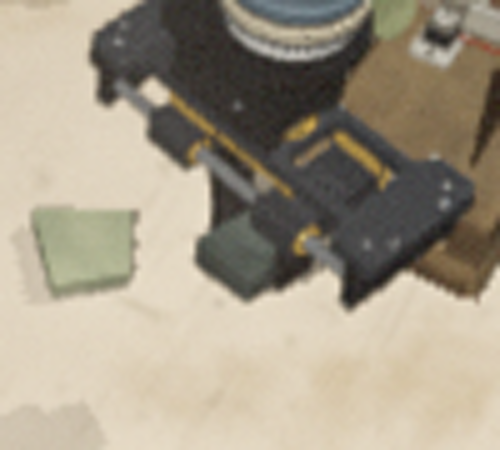

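The block is held between the fingers (crop about (240,260)). Carrying it over the chute at z≈0.3.

Emit:
advance(
  moves="0 0 -0.36 0 | 0 0 -0.36 0 | 0 0 -0.36 0 | 0 0 -0.36 0 | 0 0 -0.36 0 | -0.046 -0.36 0 0 | -0.046 -0.36 0 0 | -0.046 -0.36 0 0 | -0.046 -0.36 0 0 | -0.046 -0.36 0 0 | -0.046 -0.36 0 0 | -0.046 -0.36 0 0 | -0.046 -0.36 0 0 | -0.046 -0.36 0 0 | -0.046 -0.36 0 0 | -0.046 -0.36 0 0 | -0.046 -0.36 0 0 | -0.046 -0.36 0 0 | -0.046 -0.36 0 0 | 0 -0.36 0 0",
)

```text
time: 11.85
position: [0.5503, 0.3476, 0.2933]
tool_rot: [0.985, -0.174, -0.003, 0.002]
ft_force: [0.8, -0.1, -0.6]
grip_width: 0.0341
grip_force: 24.7
```

Emit:
advance(
  moves="0 0 0 -1 | 0 0 0 -1 | 0 0 0 -1 | 0 0 0 -1 | 0 0 0 -1 | 0 0 0 -1 | 0 0 0 -1 | 0 0 0 -1 | 0 0 0 -1 | 0 0 0 -1 | 0 0 0 -1 | 0 0 0 -1 | 0 0 0 -1 | 0 0 0 -1 | 0 0 0 -1.07 | 0 0 0 0 | 0 0 0 0",
)

```text
time: 13.27
position: [0.5513, 0.3455, 0.2941]
tool_rot: [0.838, 0.545, -0.002, -0.0]
ft_force: [0.5, -0.2, -1.1]
grip_width: 0.0343
grip_force: 24.7
```

```bash
python3 to.py .5536 .3507 .2225 -.415
```

```text
pos [0.5513 0.3455 0.2941] yaw -0.418 d tool [0.0059 0.0002 0.0715] turn -0.003 q6 0.806185950132353 F [ 0.5 -0.2 -1.1] [-0.04  0.11  0.06] t 13.2667
```

Emit:
advance(
  moves="0 0 0.2 0 | 0 0 0.2 0 | 0 0 0.15 0 | 0 0 0.12 0 | 0 0 0 0 | 0 0 0 0 | 0 0 0 0",
)

```text
time: 13.85
position: [0.5522, 0.3462, 0.2295]
tool_rot: [0.838, 0.546, -0.0, -0.0]
ft_force: [-0.2, -0.1, -0.5]
grip_width: 0.0339
grip_force: 24.9
```

```bash
python3 to.py .5536 .3507 .2225 -.415
```

Run:
```python
from h import *
z=lambda i,x0,y0,w,h,k:cv2.resize(i[y0:y0+h,x0:x0+w,::-1],None,fx=k,fy=k,interpolation=cv2.INTER_CUBIC)
a=cam("top")["img"];b=cam("scene")["img"]
cv2.imwrite("pics/c6.png",np.hstack([z(a,205,130,130,120,3),z(b,200,90,130,120,3)]))
```

```text
pos [0.5522 0.3462 0.2295] yaw -0.416 d tool [ 0.0047 -0.0005  0.007 ] turn -0.001 q6 0.804444384516584 F [-0.2 -0.1 -0.5] [-0.08  0.11 -0.03] t 13.85
```

View pics/c6.png

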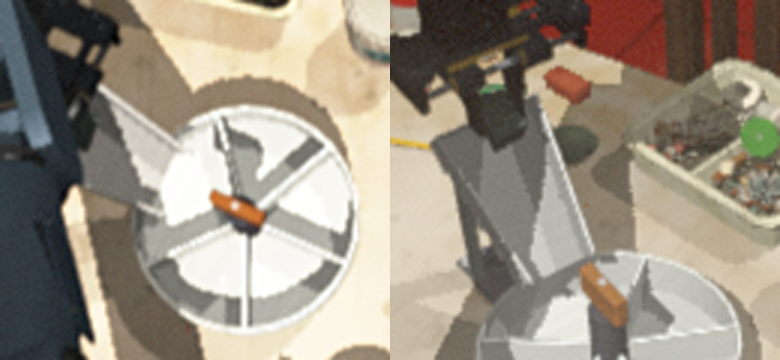

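The block is centred over the upper chute, with the handle pointing at the chute. Release.

Converted, 0.006 m is 0.06.

Emit:
advance(
  moves="0 0 0.06 0 | 0 0 0 0 | 0 0 0 0",
)

```text
time: 14.2
position: [0.5528, 0.3462, 0.2244]
tool_rot: [0.838, 0.546, 0.001, 0.0]
ft_force: [0.3, -0.2, 1.6]
grip_width: 0.0336
grip_force: 25.0
```

Emit:
advance(
  moves="0 0 0 0 | 0 0 0 0 | 0 0 0 0 | 0 0 0 0 | 0 0 0 0 | 0 0 0 0 | 0 0 0 0 | 0 0 0 0",
  jaw=0.06,
)

```text
time: 14.87
position: [0.5521, 0.3459, 0.2235]
tool_rot: [0.838, 0.546, -0.0, 0.0]
ft_force: [1.0, 1.0, 1.5]
grip_width: 0.0595
grip_force: 0.0
```

Emit:
advance(
  moves="0 0 -0.2 0 | 0 0 -0.3 0 | 0 0 -0.3 0 | 0.3 0 -0.2 0 | 0.3 0 0 0 | 0.3 0 0 0 | 0.3 0 0 0 | 0 0 0 0 | 0 0 0 0 | 0 0 0 0 | 0 0 0 0 | 0 0 0 0 | 0 0 0 0 | 0 0 0 0",
)

```text
time: 16.03
position: [0.6006, 0.455, 0.3242]
tool_rot: [0.838, 0.546, 0.0, 0.0]
ft_force: [-0.8, 0.2, 0.4]
grip_width: 0.0597
grip_force: 0.0
```

Run:
```python
from h import *
z=lambda i,x0,y0,w,h,k:cv2.resize(i[y0:y0+h,x0:x0+w,::-1],None,fx=k,fy=k,interpolation=cv2.INTER_CUBIC)
a=cam("top")["img"];b=cam("scene")["img"]
cv2.imwrite("pics/c7.png",np.hstack([z(a,205,130,130,120,3),z(b,200,110,130,120,3)]))
```

```text
(no output)
```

View pics/c7.png

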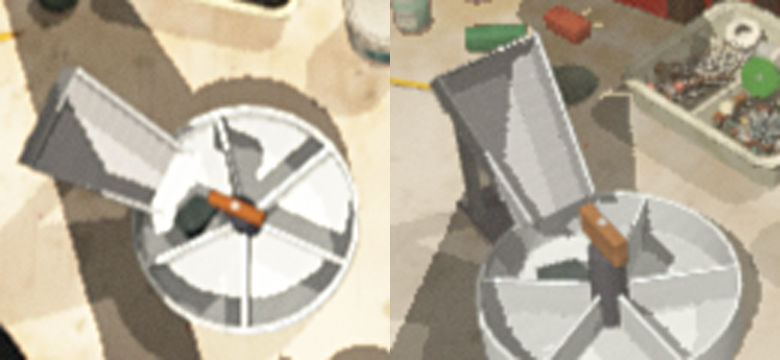

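The block lies on the floor of the widest compartment (top crop about (193,215)), and the bin hasn't moved. Handing in.

```bash
python3 -c "
from rig import robot, sensors, camera
print(robot.hand_in())"
```

```text
the job is handed in; nothing more can be done
None
```

I turned the bin until its widest compartment was under the chute (within a degree or two by camera) and let go of the handle. I then dropped the stone block down the chute; it came to rest in that compartment, and the job was handed in at about 16 s without touching the slab or the rough stone.

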